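# Put the stray tablet back in its child-resistant tub

## Robot

A 6-joint arm with a two-finger parallel gripper is mounted at the origin on a cart in front of the work surface, level with it; the furniture and walls round the work are solid. World frame = base frame: x ahead of the robot, y to its left, z up, the work surface at z = 0. Lengths are in m, angles in rad, forces in N, time in s.
With the tool pointing down it reaches from about 0.3 to 0.825 m from the base axis. Payload 5.4 kg.
Tool frame: the origin (TCP) lies on the centre line of the jaws, within the pads' length; the fingertips stand 25 mm ahead of it and the grasp point (between the pads) lies 6 mm ahead of it (tips_ahead is the z of the fingertips in the tool frame, in m); z points along the fingers, y is the line along which they close (so a half turn about z gives the same grasp; the last joint's range is limited). The gripper opens to 92 mm and grips with 3 to 60 N. Pads are 20 mm wide; open, the fingers measure 128 mm over their backs; the gripper's body (75 mm by 189 mm) begins 69 mm behind the grasp point.
Start: joints at [-1.336, 0.158, 1.597, -0, 1.386, -0.21], TCP at [0.247, -0.519, 0.24] pointing down, gripper open.
Joint ranges: [-2.91, 2.91], [-0.94, 2.29], [0.18, 2.7], [-1.29, 4.43], [0.17, 2.64], [-3, 3]. Speed limits (rad/s): [2.57, 2.57, 3.14, 3.14, 3.14, 3.14].

## Interface

Orientations are given as a unit quaternion [w, x, y, z].
In Python, from plant import * gives the robot as it stands.
- The arm moves only by the tool move_arm, never from a script. Its arguments are lists of equal length, an entry for each row: "delta_pos": the shift along the tool's x, y, z as a fraction of full scale, a list of three; "rotation": the turn, a rotation vector about the tool's x, y, z as a fraction of full scale, a list of three. A call has 1 to 8 rows; each row is the pose to reach, as a shift and turn from the pose commanded when the call began, along the tool's axes at that moment; what a row does not reach only later rows make up. Full scale, the value 1, is 0.4 m for a shift and 0.5 rad for a turn. A row lasts 1/12 s, in which the tool goes at most 41.7 mm and 7.16 degrees, less where a joint would pass 70% of its speed; a pose out of reach is approached as far as the arm can. A call with a number of a shift or a turn outside -1 to 1 is refused whole. A call with a gripper value outside its range is refused whole. "gripper" is the opening, from -1 (shut) to 1 (fully open), set as the call begins (left out, the last holds). The fingers move at their own pace and stop on an object; "newtons" is the grip in N (left out, the last holds). Time passes only in rows, so rows that repeat a pose let the fingers close. It gives the time, the measured TCP pose, the force, the opening and the grip force at its end, in the units of the state.
- observe(): the state, without advancing time (a new reading comes with each control period).
- snapshot(name): name is "scene" or "side" or "wrist"; returns the picture (480x640x3 uint8, red, green, blue); there is no depth.
- camera_model(name): a dict with "camera_matrix" (3x3 intrinsics, pixels), "R" (3x3) and "t" (3): a world point X has camera coordinates R X + t. Camera axes: x right, y down, z forward; pixel columns grow to the right and rows downward; lengths in m; the calibration is good to about 2 mm. A picture is of the moment at which its call begins: read the wrist's pose just before it. camera_model takes no time and is no camera call; for the wrist camera it gives the pose at the moment of the call.
- sign_off(): hands the job in; it is judged then, once.
The state is a dict: "time_s": time; "q": joint angles; "qd": joint speeds; "tau": joint torques, N m; "tcp_pos": TCP position; "tcp_rot": TCP orientation; "force": force on the tool from outside, world axes, zero at the start; "torque": the same for the moment, N m; "opening": opening from 0.0 (shut) to 1.0 (fully open); "grasp_force": force on a finger pad.
Only numpy, scipy, OpenCV 4.12 (cv2) and the standard library are available. Lean on these libraries where they do the work, as an engineer would, in place of code of your own. Each camera call takes 0.05 s, during which the arm holds its last target. There are 200 camera calls.

## Task

A washing-machine cleaning tablet was left out on the worktop; put it back in its tub, which stands in the grey caddy. The tub's red cap is child-resistant: turned alone it only clicks round, so press it down gently and keep it down while you turn it anticlockwise, stop as soon as you feel it come up against its stop without forcing it, then lift it straight off and set it down on the bare worktop, right way up. Drop the tablet in, leave the tub open and upright in the caddy for me to top up, and do not disturb the tumbler, the tin or the teaspoon.

Things in the scene. Friction and masses are not known exactly. Their poses are not given: they have to be found in the camera images.
- caddy: Low grey plastic caddy, fixed to the worktop by suction feet, 82 x 177 mm. Origin on the worktop under the centre of its deep square pocket (74 mm inside, floor 7 mm up, walls to 47 mm), which holds the tub and keeps it from turning. A shallow tray (walls to 29 mm) with two clothes pegs joins it on the caddy's -y side, from 41 to 136 mm from the origin. x, y level; z up.
- tub: Loose square white tub with green and yellow bands, 71 mm wide, 74 mm to its shoulder, 92 mm to the rim of its round neck, about 0.5 kg, hollow, a few tablets inside. Origin under its centre, z up. It stands in the pocket with just under 2 mm of play all round. Pressed and twisted against the caddy with more than 50 N in all (its weight included) it counts as forced.
- tub_mouth (a point): Centre of the tub's round mouth, level with the rim, 92 mm above the tub's underside; 37 mm wide inside, 42 mm outside. Under the cap the neck has three lugs: pulled up while still locked, the cap only drags the tub out of the caddy.
- cap_centre (a point): Centre of the red ribbed cap with two white arrows: 62 mm across, 26 mm high, about 0.16 kg; this point is 13 mm above its lower edge (so 13 mm above the worktop when it stands there), z up through its top. On the tub its lower edge is 8 mm above the tub's shoulder. Grip it by its ribbed side from above; it may be taken at any angle.
- tablet_centre (a point): Centre of the loose round blue tablet that lies flat on the worktop: 26 mm across, 10 mm thick, 15 g; this point is half-way up, 5 mm above the worktop. z is its axis.
- tumbler: Bystander: blue glass tumbler, 67 mm across, 100 mm high, standing behind the work. Origin under its centre.
- tin: Bystander: small round food tin with a green label, 75 mm across, 58 mm high. Origin under its centre.
- teaspoon: Bystander: steel teaspoon, 130 mm long, 26 mm wide, lying on the worktop. Origin under its middle, x along it.
- cap_top (a point): Centre of the cap's top face. Springs push the cap up: 4 N at first; its inner teeth catch at 9 to 11 N, about 3 mm down (tip on tip it feels solid at 2 mm, until turned); 15 N is ample. Held down it idles through an unknown 0 to 60 degrees, then drives at 0.1 to 0.2 N m for 30 degrees to a firm stop (over 0.35 N m), where, eased back a little, it lifts off. Let up, it spins freely.

How it is judged:
On the way:
1. the cap has been lifted clear of the tub (z of cap_centre in the frame of tub above 0.115 m and z of tub in the frame of caddy below 0.02 m), for 0.1 s.
At the end, for the whole second after the job is handed in: the tablet lies inside the tub; the tub stands upright (within 0.06 rad) and seated in the caddy's pocket (within 3 mm of its floor); the cap lies right way up and flat (within 0.1 rad) on the bare worktop (within 4 mm of its height there), clear of the tub (z of tablet_centre in the frame of tub between 0.003 and 0.06 m and horizontal distance between tablet_centre and tub_mouth below 0.035 m and z of tub in the frame of caddy below 0.01 m and horizontal distance between tub and caddy below 0.008 m and angle between tub's own z axis and vertical below 0.06 rad and height (world z) of cap_centre between 0.009 and 0.017 m and angle between cap_centre's own z axis and vertical below 0.1 rad and horizontal distance between cap_centre and tub above 0.08 m); the robot touches nothing.
It fails at once if the tub is forced, pressed or twisted against its caddy with over 50 N in all (contact force between tub and caddy above 50 N).
It fails at once if the tub is pulled over 20 mm up out of the caddy (z of tub in the frame of caddy above 0.027 m).
It fails at once if the tumbler, the tin or the teaspoon is shifted by over 25 mm (distance of any of tumbler, tin, teaspoon from where it was at the start of the episode above 0.025 m).
It also fails if it takes over 72 s, if anything falls off the work surface, if the arm or the gripper's body presses on something with over 40 N, if the wrist force passes 120 N, or if a joint passes its speed limit or range.

## Working session

There is one attempt and no reset: what is moved stays moved. The work goes in short steps, Python scripts to look and compute and a tool call to move; the robot and the scene stay as the last step left them, time stands still between calls to the robot, and variables do not carry over. Pictures are saved under pics/ and viewed, at most 10 in all, crops included, and the job is handed in when it is done.

Besides the shell and the picture viewer there is one more tool, called after "Call:" by a JSON object that holds its "method" and its "body". move_arm: Moves the arm, as the interface text tells. Its arguments: {"type":"object","properties":{"delta_pos":{"type":"array"},"rotation":{"type":"array"},"gripper":{"type":"number"},"newtons":{"type":"number"}},"required":["delta_pos","rotation"]}

```bash
mkdir -p pics; python3 - <<'E'
from plant import *
import cv2,numpy as np
s=observe();print({k:np.round(v,3) for k,v in s.items()})
for n in("scene","side","wrist"):
    m=camera_model(n);print(n,m)
    cv2.imwrite(f"pics/{n}0.png",snapshot(n)[:,:,::-1])
E
```

```text
{'time_s': np.float64(0.0), 'q': array([-1.336,  0.159,  1.598, -0.   ,  1.386, -0.21 ]), 'qd': array([-0.001, -0.001,  0.001, -0.001,  0.001, -0.001]), 'tau': array([-0.0000e+00, -3.8557e+01, -3.2211e+01,  7.0000e-02,  3.8000e-02,
       -0.0000e+00]), 'tcp_pos': array([ 0.247, -0.518,  0.239]), 'tcp_rot': array([-0.001,  0.975,  0.221, -0.   ]), 'force': array([ 0.046, -1.399,  0.288]), 'torque': array([ 0.007, -0.021,  0.015]), 'grasp_force': np.float64(0.0), 'opening': np.float64(0.998)}
scene {'camera_matrix': array([[514.34523276,   0.        , 328.47345836],
       [  0.        , 514.34523276, 237.07344542],
       [  0.        ,   0.        ,   1.        ]]), 'R': array([[-0.8599194 , -0.51003382,  0.02010308],
       [-0.23483287,  0.36034624, -0.90277578],
       [ 0.45320211, -0.78103527, -0.42964142]]), 't': array([0.53583486, 0.2191467 , 0.96036675])}
side {'camera_matrix': array([[468.80652818,   0.        , 321.7081146 ],
       [  0.        , 468.80652818, 247.30737415],
       [  0.        ,   0.        ,   1.        ]]), 'R': array([[-0.93397838, -0.35685421, -0.01842423],
       [-0.22765869,  0.63399841, -0.73906531],
       [ 0.2754195 , -0.68607659, -0.67338178]]), 't': array([0.57904759, 0.1928592 , 1.02916325])}
wrist {'camera_matrix': array([[393.53980564,   0.        , 322.69423644],
       [  0.        , 393.53980564, 240.98518423],
       [  0.        ,   0.        ,   1.        ]]), 'R': array([[ 0.43156717, -0.9020796 , -0.0014722 ],
       [-0.8608036 , -0.4123071 ,  0.29836221],
       [-0.26975347, -0.12749606, -0.95445158]]), 't': array([-0.57449282, -0.03556842,  0.39159766])}
```

View pics/scene0.png

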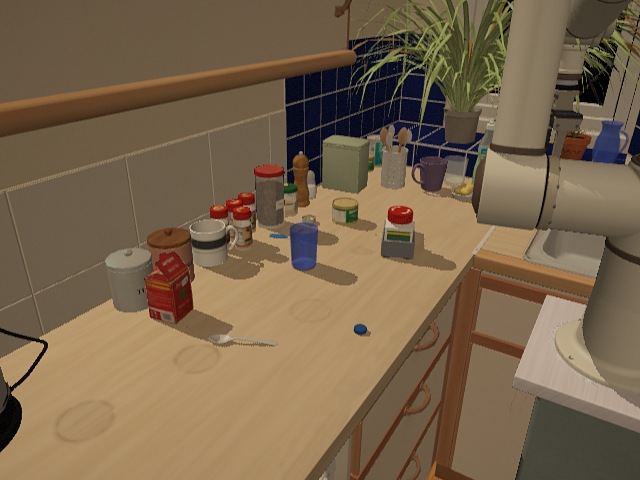

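View pics/side0.png

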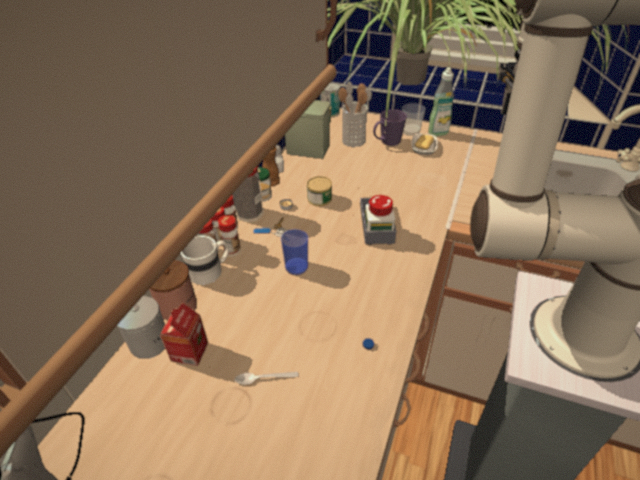

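The scene view shows the cap at about (400,214) with the caddy below it at (398,245), and the tablet at (360,329). The tumbler is at (304,247), the tin at (345,211) and the spoon at (243,341). The side view shows the cap at (381,204) and the tablet at (369,344). I'll enlarge these areas to measure them.

```bash
cat > h.py <<'E'
from plant import *
import cv2,numpy as np
def ray(n,uv,m=None):
    m=m or camera_model(n);d=m["R"].T@np.linalg.inv(m["camera_matrix"])@np.array([*uv,1.]);c=-m["R"].T@m["t"];return c,d
def onz(n,uv,z,m=None):
    c,d=ray(n,uv,m);return c+d*(z-c[2])/d[2]
def proj(n,X,m=None):
    m=m or camera_model(n);p=m["camera_matrix"]@(m["R"]@np.array(X,float)+m["t"]);return p[:2]/p[2]
E
python3 - <<'E'
from h import *
a=cv2.imread("pics/scene0.png");b=cv2.imread("pics/side0.png")
f=lambda i,x,y,w,h,k:cv2.resize(i[y:y+h,x:x+w],None,fx=k,fy=k,interpolation=cv2.INTER_CUBIC)
top=np.hstack([f(a,370,195,66,75,6),f(b,350,185,66,75,6)])
cv2.imwrite("pics/crop1.png",top)
for n,i in(("scene",a),("side",b)):
    h=cv2.cvtColor(i,cv2.COLOR_BGR2HSV)
    k=cv2.inRange(h,(100,140,40),(125,255,255));x0,y0=(345,315) if n=="scene" else(355,332)
    ys,xs=np.nonzero(k[y0:y0+28,x0:x0+28]);u=(xs.mean()+x0,ys.mean()+y0);print(n,"tablet",u,len(xs),onz(n,u,.005))
    r=cv2.inRange(h,(0,150,80),(8,255,255))|cv2.inRange(h,(172,150,80),(180,255,255))
    x0,y0=(380,200) if n=="scene" else(362,190)
    w=r[y0:y0+32,x0:x0+40];ys,xs=np.nonzero(w);print("cap bbox",xs.min()+x0,xs.max()+x0,ys.min()+y0,ys.max()+y0)
for n,u in(("scene",(304,258)),("side",(296,265)),("scene",(345,215)),("side",(319,194)),("scene",(243,341)),("side",(268,378))):print(n,u,onz(n,u,.0 if u[1]>300 else .03))
E
```

```text
scene tablet (np.float64(359.71875), np.float64(328.9583333333333)) 96 [0.43904515 0.19043957 0.005     ]
cap bbox 388 412 206 223
side tablet (np.float64(368.03508771929825), np.float64(343.43859649122805)) 57 [0.44010291 0.18876081 0.005     ]
cap bbox 369 392 195 215
scene (304, 258) [0.66769027 0.03976443 0.03      ]
side (296, 265) [0.67198368 0.04145896 0.03      ]
scene (345, 215) [ 0.71294948 -0.24223019  0.03      ]
side (319, 194) [ 0.72612179 -0.25692649  0.03      ]
scene (243, 341) [0.61164306 0.3368552  0.        ]
side (268, 378) [0.60892551 0.3385948  0.        ]
```

View pics/crop1.png

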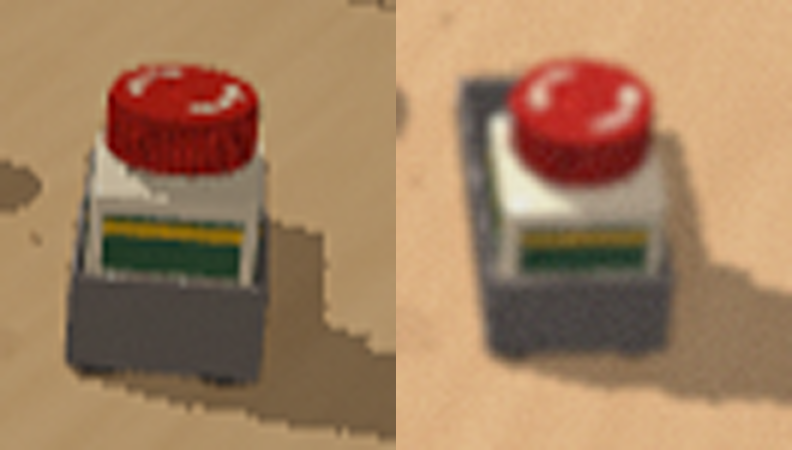

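The crop shows the cap outline clearly: scene x 387.8–413, y 205.8–224.2; side x 368.7–392.8, y 194.7–216.2. Next I'll fit the cap position and caddy yaw.

```bash
cat >> h.py <<'E'
from scipy.optimize import least_squares
t_=np.linspace(0,2*np.pi,72,endpoint=False)
def bbox(n,c,r,z0,z1,m=None):
    P=np.array([proj(n,(c[0]+r*np.cos(a),c[1]+r*np.sin(a),z),m) for z in(z0,z1) for a in t_]);return np.r_[P.min(0),P.max(0)]
def look(): 
    s=observe();print("t",round(float(s["time_s"]),2),"tcp",np.round(s["tcp_pos"],4),"rot",np.round(s["tcp_rot"],4),"q",np.round(s["q"],3),"F",np.round(s["force"],1),"T",np.round(s["torque"],2),"op",round(float(s["opening"]),3),"g",round(float(s["grasp_force"]),1))
    return s
def toward(p,yaw=None):
    """delta in tool frame, fraction of full scale, to reach TCP p; yaw = world direction of the tool y axis"""
    from scipy.spatial.transform import Rotation as R
    s=observe();q=s["tcp_rot"];Q=R.from_quat([q[1],q[2],q[3],q[0]])
    d=Q.inv().apply(np.array(p)-s["tcp_pos"])/.4
    r=None
    if yaw is not None:
        y=np.array([np.cos(yaw),np.sin(yaw),0]);z=np.array([0,0,-1.]);T=R.from_matrix(np.c_[np.cross(y,z),y,z]);r=(Q.inv()*T).as_rotvec()/.5
    print("delta",np.round(d,4),"rot",None if r is None else np.round(r,3))
E
python3 - <<'E'
from h import *
o={"scene":(387.8,205.8,413,224.2),"side":(368.7,194.7,392.8,216.2)}
for ns in(("scene",),("side",),("scene","side")):
    s=least_squares(lambda c:np.concatenate([bbox(n,c,.031,.089,.115)-o[n] for n in ns]),(.5,-.2));print(ns,s.x,np.round(s.fun,1))
# tub pocket wall-top corners near side, scene: crop px
g=lambda x,y,n:onz(n,((x/6+370,y/6+195) if n=="scene" else((x-396)/6+350,y/6+185)),.047)
print(g(75,278,"scene"),g(268,290,"scene"),g(484,280,"side"),g(672,278,"side"))
E
```

```text
('scene',) [ 0.51762877 -0.16964308] [-0.3 -0.5  0.3  0.4]Traceback (most recent call last):
  File "<stdin>", line 4, in <module>
    return func(*args, **kwargs)
    result = trf(vector_fun.fun, vector_fun.jac, x0, f0, J0, lb, ub, ftol, xtol,
                 gtol, max_nfev, x_scale, loss_function, tr_solver,
                 tr_options.copy(), verbose, callback=callback_wrapped)
    return trf_no_bounds(
        fun, jac, x0, f0, J0, ftol, xtol, gtol, max_nfev, x_scale,
        loss_function, tr_solver, tr_options, verbose, callback=callback)
    J = jac(x)
    self._update_jac()
    ~~~~~~~~~~~~~~~~^^
    self.J = self.jac_wrapped(xp_copy(self.x), f0=self.f)
             ~~~~~~~~~~~~~~~~^^^^^^^^^^^^^^^^^^^^^^^^^^^^
    J, dct = approx_derivative(
             ~~~~~~~~~~~~~~~~~^
        self.fun,
        ^^^^^^^^^
    ...<2 lines>...
        **self.finite_diff_options,
        ^^^^^^^^^^^^^^^^^^^^^^^^^^^
    )
    ^
    J, _nfev = _dense_difference(fun_wrapped, x0, f0, h,
               ~~~~~~~~~~~~~~~~~^^^^^^^^^^^^^^^^^^^^^^^^
                             use_one_sided, method,
 
[... 272 characters left out ...]
                  ~~~~~~~~^^^^^^^^^^^^^^^^^^^^^^^^^^^^^^
    return np.atleast_1d(self.fun(x))
                         ~~~~~~~~^^^
    return self.f(x, *self.args, **self.kwargs)
           ~~~~~~^^^^^^^^^^^^^^^^^^^^^^^^^^^^^^
  File "<stdin>", line 4, in <lambda>
  File "h.py", line 12, in bbox
    P=np.array([proj(n,(c[0]+r*np.cos(a),c[1]+r*np.sin(a),z),m) for z in(z0,z1) for a in t_]);return np.r_[P.min(0),P.max(0)]
                ~~~~^^^^^^^^^^^^^^^^^^^^^^^^^^^^^^^^^^^^^^^^^^^
  File "h.py", line 8, in proj
    m=m or camera_model(n);p=m["camera_matrix"]@(m["R"]@np.array(X,float)+m["t"]);return p[:2]/p[2]
           ~~~~~~~~~~~~^^^
ValueError: time passes only in moves, steps and waits
```

```bash
python3 - <<'E'
from h import *
o={"scene":(387.8,205.8,413,224.2),"side":(368.7,194.7,392.8,216.2)}
M={n:camera_model(n) for n in o}
for ns in(("side",),("scene","side")):
    s=least_squares(lambda c:np.concatenate([bbox(n,c,.031,.089,.115,M[n])-o[n] for n in ns]),(.5,-.2));print(ns,s.x,np.round(s.fun,1))
g=lambda x,y,n:onz(n,((x/6+370,y/6+195) if n=="scene" else((x-396)/6+350,y/6+185)),.047,M[n])
print(g(75,278,"scene"),g(268,290,"scene"),g(484,280,"side"),g(672,278,"side"))
q=observe()["tcp_rot"]
from scipy.spatial.transform import Rotation as R
y=R.from_quat([*q[1:],q[0]]).apply([0,1,0]);print("tool y",y)
toward((.518,-.171,.24),np.arctan2(y[1],y[0]))
E
```

```text
('side',) [ 0.51915929 -0.17148273] [-0.3 -0.5  0.2  0.4]
('scene', 'side') [ 0.5185954 -0.1710457] [-0.4 -0.8  0.2  0.1 -0.1 -0.4  0.4  0.6]
[ 0.53556587 -0.11218427  0.047     ] [ 0.46407447 -0.14528549  0.047     ] [ 0.54387431 -0.11877235  0.047     ] [ 0.46718718 -0.14761596  0.047     ]
tool y [ 0.43023855 -0.90271419 -0.00137235]
delta [ 0.9849 -0.4933 -0.0018] rot [-0.003 -0.001 -0.   ]
```

Call:
{"method": "move_arm", "body": {"delta_pos": [[0.1,-0.05,0],[0.2,-0.1,0],[0.3,-0.15,0],[0.39,-0.195,0],[0.48,-0.24,0],[0.57,-0.285,0],[0.66,-0.33,0],[0.75,-0.375,0]], "rotation": [[0,0,0],[0,0,0],[0,0,0],[0,0,0],[0,0,0],[0,0,0],[0,0,0],[0,0,0]]}}

```text
time_s: 0.82
tcp_pos: [0.4531, -0.2542, 0.2394]
tcp_rot: [-0.0, 0.975, 0.22, -0.0]
force: [0.2, -1.0, 0.7]
opening: 0.997
grasp_force: 0.0
```

Call:
{"method": "move_arm", "body": {"delta_pos": [[0.08,-0.04,0],[0.15,-0.08,0],[0.2,-0.105,0],[0.235,-0.118,0],[0.235,-0.118,0],[0.235,-0.118,0]], "rotation": [[0,0,0],[0,0,0],[0,0,0],[0,0,0],[0,0,0],[0,0,0]]}}

```text
time_s: 1.32
tcp_pos: [0.5168, -0.1728, 0.2392]
tcp_rot: [-0.0, 0.975, 0.221, -0.0]
force: [-0.1, 0.7, -0.5]
opening: 0.999
grasp_force: 0.0
```

```bash
python3 - <<'E'
from h import *
s=look();m=camera_model("wrist");i=snapshot("wrist")[:,:,::-1]
cv2.imwrite("pics/wrist1.png",i);np.savez("w1.npz",**m)
toward((.518,-.171,.18),-1.125)
print(proj("wrist",(.518,-.171,.115),m))
E
```

```text
t 1.32 tcp [ 0.5168 -0.1728  0.2392] rot [-1.000e-04  9.752e-01  2.213e-01 -4.000e-04] q [-0.544  0.082  1.682 -0.     1.379  0.58 ] F [-0.1  0.7 -0.5] T [-0.02  0.04  0.02] op 0.999 g 0.0
delta [ 0.0062 -0.0038  0.1482] rot [-0.001  0.002 -0.002]
[320.69732288 237.72683796]
```

View pics/wrist1.png

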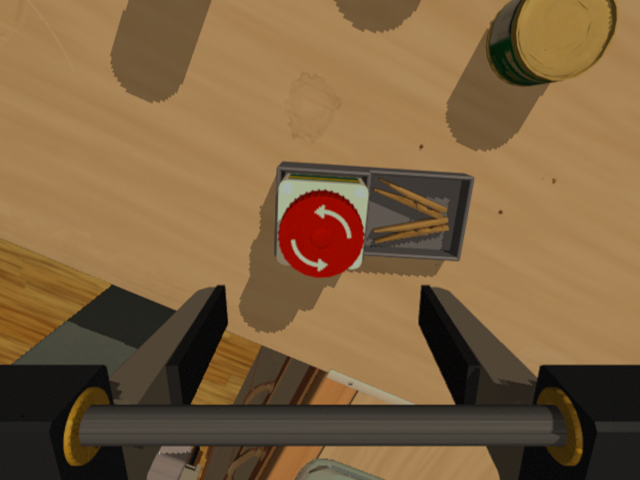

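The wrist view shows the cap top centred at about (321,238), where I predicted (320.7,237.7). The tray and pegs are to the right of it, and the tin is at the top right. I'll descend and grip.

Call:
{"method": "move_arm", "body": {"delta_pos": [[0.006,-0.004,0.09],[0.006,-0.004,0.18],[0.006,-0.004,0.26],[0.006,-0.004,0.3],[0.006,-0.004,0.315],[0.006,-0.004,0.315],[0.006,-0.004,0.315]], "rotation": [[0,0,0],[0,0,0],[0,0,0],[0,0,0],[0,0,0],[0,0,0],[0,0,0]]}}

```text
time_s: 1.95
tcp_pos: [0.5187, -0.1717, 0.1147]
tcp_rot: [0.001, 0.975, 0.22, 0.0]
force: [-0.6, 0.2, 0.7]
opening: 1.0
grasp_force: 0.0
```

Call:
{"method": "move_arm", "body": {"delta_pos": [[0,0,0],[0,0,0],[0,0,0],[0,0,0],[0,0,0],[0,0,0],[0,0,0],[0,0,0]], "rotation": [[0,0,0],[0,0,0],[0,0,0],[0,0,0],[0,0,0],[0,0,0],[0,0,0],[0,0,0]], "gripper": 0.3, "newtons": 40}}

```text
time_s: 2.62
tcp_pos: [0.5185, -0.1704, 0.1139]
tcp_rot: [-0.0, 0.975, 0.221, 0.0]
force: [-0.8, 2.2, 4.4]
opening: 0.672
grasp_force: 40.0
```

```bash
python3 - <<'E'
from h import *
look()
E
```

```text
t 2.62 tcp [ 0.5185 -0.1704  0.1139] rot [-2.000e-04  9.754e-01  2.207e-01  1.000e-04] q [-0.539  0.216  1.793  0.     1.132  0.586] F [-0.8  2.2  4.4] T [ 0.56  0.15 -0.  ] op 0.672 g 40.0
```

Gripped at 61.8 mm. Now I'll press down in small steps.

Call:
{"method": "move_arm", "body": {"delta_pos": [[0,0,0.0015],[0,0,0.003],[0,0,0.0045],[0,0,0.006],[0,0,0.006],[0,0,0.006]], "rotation": [[0,0,0],[0,0,0],[0,0,0],[0,0,0],[0,0,0],[0,0,0]]}}

```text
time_s: 3.12
tcp_pos: [0.5186, -0.1704, 0.1118]
tcp_rot: [-0.0, 0.975, 0.221, 0.0]
force: [-3.2, 3.5, 7.4]
opening: 0.669
grasp_force: 40.0
```

Call:
{"method": "move_arm", "body": {"delta_pos": [[0,0,0.001],[0,0,0.002],[0,0,0.003],[0,0,0.003],[0,0,0.003]], "rotation": [[0,0,0],[0,0,0],[0,0,0],[0,0,0],[0,0,0]]}}

```text
time_s: 3.53
tcp_pos: [0.5186, -0.1704, 0.1108]
tcp_rot: [-0.0, 0.975, 0.221, 0.0]
force: [-2.2, 5.3, 9.8]
opening: 0.666
grasp_force: 40.0
```

Call:
{"method": "move_arm", "body": {"delta_pos": [[0,0,0.001],[0,0,0.002],[0,0,0.003],[0,0,0.003],[0,0,0.003]], "rotation": [[0,0,0],[0,0,0],[0,0,0],[0,0,0],[0,0,0]]}}

```text
time_s: 3.95
tcp_pos: [0.5187, -0.1704, 0.1099]
tcp_rot: [-0.0, 0.975, 0.221, 0.0]
force: [-4.2, 4.5, 12.2]
opening: 0.667
grasp_force: 40.0
```

Call:
{"method": "move_arm", "body": {"delta_pos": [[0,0,0.001],[0,0,0.002],[0,0,0.002],[0,0,0.002],[0,0,0.002],[0,0,0.002]], "rotation": [[0,0,0],[0,0,-0.06],[0,0,-0.12],[0,0,-0.18],[0,0,-0.24],[0,0,-0.24]]}}

```text
time_s: 4.45
tcp_pos: [0.5187, -0.1705, 0.1093]
tcp_rot: [-0.0, 0.96, 0.279, 0.0]
force: [-4.1, 4.7, 11.8]
opening: 0.668
grasp_force: 40.0
```

```bash
python3 - <<'E'
from h import *
look()
E
```

```text
t 4.45 tcp [ 0.5187 -0.1705  0.1093] rot [-1.000e-04  9.602e-01  2.794e-01  2.000e-04] q [-0.539  0.223  1.795  0.     1.123  0.465] F [-4.1  4.7 11.8] T [0.91 0.73 0.03] op 0.668 g 40.0
```

Call:
{"method": "move_arm", "body": {"delta_pos": [[0,0,0.001],[0,0,0.001],[0,0,0.001],[0,0,0.001],[0,0,0.001]], "rotation": [[0,0,-0.08],[0,0,-0.16],[0,0,-0.24],[0,0,-0.32],[0,0,-0.32]]}}

```text
time_s: 4.87
tcp_pos: [0.5187, -0.1705, 0.109]
tcp_rot: [-0.0, 0.935, 0.355, 0.0]
force: [-4.1, 5.3, 13.3]
opening: 0.665
grasp_force: 40.0
```

```bash
python3 - <<'E'
from h import *
look()
E
```

```text
t 4.87 tcp [ 0.5187 -0.1705  0.109 ] rot [-1.000e-04  9.347e-01  3.554e-01  2.000e-04] q [-0.539  0.224  1.795  0.     1.122  0.305] F [-4.1  5.3 13.3] T [0.95 0.75 0.01] op 0.665 g 40.0
```

Call:
{"method": "move_arm", "body": {"delta_pos": [[0,0,0.0005],[0,0,0.0005],[0,0,0.0005],[0,0,0.0005],[0,0,0.0005]], "rotation": [[0,0,-0.09],[0,0,-0.18],[0,0,-0.27],[0,0,-0.36],[0,0,-0.36]]}}

```text
time_s: 5.28
tcp_pos: [0.5193, -0.1711, 0.1091]
tcp_rot: [0.001, 0.899, 0.438, 0.001]
force: [-2.6, 3.2, 11.5]
opening: 0.672
grasp_force: 40.0
```

```bash
python3 - <<'E'
from h import *
look()
E
```

```text
t 5.28 tcp [ 0.5193 -0.1711  0.1091] rot [9.000e-04 8.990e-01 4.379e-01 7.000e-04] q [-0.539  0.224  1.795  0.     1.12   0.125] F [-2.6  3.2 11.5] T [ 0.59  0.46 -0.12] op 0.672 g 40.0
```

Reaction torque of 0.12 N·m means the drive has begun. I'll keep turning.

Call:
{"method": "move_arm", "body": {"delta_pos": [[0,0,0.001],[0,0,0.001],[0,0,0.001],[0,0,0.001],[0,0,0.001]], "rotation": [[0,0,-0.07],[0,0,-0.14],[0,0,-0.21],[0,0,-0.28],[0,0,-0.28]]}}

```text
time_s: 5.7
tcp_pos: [0.5195, -0.1712, 0.109]
tcp_rot: [0.001, 0.866, 0.499, 0.001]
force: [-2.1, 3.7, 13.1]
opening: 0.667
grasp_force: 40.0
```

```bash
python3 - <<'E'
from h import *
look()
E
```

```text
t 5.7 tcp [ 0.5195 -0.1712  0.109 ] rot [1.100e-03 8.663e-01 4.995e-01 8.000e-04] q [-0.539  0.224  1.795  0.     1.12  -0.015] F [-2.1  3.7 13.1] T [ 0.67  0.44 -0.12] op 0.667 g 40.0
```

Call:
{"method": "move_arm", "body": {"delta_pos": [[0,0,0],[0,0,0],[0,0,0],[0,0,0],[0,0,0]], "rotation": [[0,0,-0.07],[0,0,-0.14],[0,0,-0.21],[0,0,-0.28],[0,0,-0.28]]}}

```text
time_s: 6.12
tcp_pos: [0.5198, -0.1715, 0.109]
tcp_rot: [0.002, 0.829, 0.559, 0.001]
force: [-0.7, 2.5, 11.5]
opening: 0.667
grasp_force: 40.0
```

```bash
python3 - <<'E'
from h import *
look()
E
```

```text
t 6.12 tcp [ 0.5198 -0.1715  0.109 ] rot [1.700e-03 8.293e-01 5.589e-01 8.000e-04] q [-0.54   0.224  1.795 -0.     1.119 -0.155] F [-0.7  2.5 11.5] T [ 0.45  0.27 -0.07] op 0.667 g 40.0
```

Call:
{"method": "move_arm", "body": {"delta_pos": [[0,0,0.0015],[0,0,0.0015],[0,0,0.0015],[0,0,0.0015]], "rotation": [[0,0,-0.05],[0,0,-0.1],[0,0,-0.15],[0,0,-0.15]]}}

```text
time_s: 6.45
tcp_pos: [0.52, -0.1716, 0.109]
tcp_rot: [0.002, 0.808, 0.589, 0.001]
force: [-3.0, 3.2, 13.7]
opening: 0.665
grasp_force: 40.0
```

```bash
python3 - <<'E'
from h import *
look()
E
```

```text
t 6.45 tcp [ 0.52   -0.1716  0.109 ] rot [1.900e-03 8.079e-01 5.893e-01 8.000e-04] q [-0.54   0.225  1.794  0.     1.118 -0.229] F [-3.   3.2 13.7] T [ 0.53  0.46 -0.09] op 0.665 g 40.0
```

Call:
{"method": "move_arm", "body": {"delta_pos": [[0,0,0],[0,0,0],[0,0,0],[0,0,0]], "rotation": [[0,0,-0.05],[0,0,-0.1],[0,0,-0.15],[0,0,-0.15]]}}

```text
time_s: 6.78
tcp_pos: [0.5201, -0.1717, 0.109]
tcp_rot: [0.002, 0.785, 0.619, 0.001]
force: [-1.7, 3.9, 13.6]
opening: 0.67
grasp_force: 40.0
```

```bash
python3 - <<'E'
from h import *
look()
E
```

```text
t 6.78 tcp [ 0.5201 -0.1717  0.109 ] rot [0.0021 0.7852 0.6192 0.0008] q [-0.54   0.225  1.794  0.     1.118 -0.304] F [-1.7  3.9 13.6] T [ 0.54  0.38 -0.19] op 0.67 g 40.0
```

Call:
{"method": "move_arm", "body": {"delta_pos": [[0,0,0],[0,0,0],[0,0,0],[0,0,0]], "rotation": [[0,0,-0.04],[0,0,-0.08],[0,0,-0.12],[0,0,-0.12]]}}

```text
time_s: 7.12
tcp_pos: [0.5203, -0.1717, 0.109]
tcp_rot: [0.002, 0.766, 0.642, 0.001]
force: [-1.0, 3.7, 13.0]
opening: 0.669
grasp_force: 40.0
```

```bash
python3 - <<'E'
from h import *
look()
E
```

```text
t 7.12 tcp [ 0.5203 -0.1717  0.109 ] rot [0.0023 0.7665 0.6423 0.0009] q [-0.54   0.225  1.794  0.     1.118 -0.364] F [-1.   3.7 13. ] T [ 0.47  0.26 -0.24] op 0.669 g 40.0
```

Call:
{"method": "move_arm", "body": {"delta_pos": [[0,0,0],[0,0,0],[0,0,0]], "rotation": [[0,0,-0.04],[0,0,-0.08],[0,0,-0.08]]}}

```text
time_s: 7.37
tcp_pos: [0.5202, -0.1715, 0.109]
tcp_rot: [0.002, 0.754, 0.657, 0.001]
force: [-2.7, 3.7, 14.3]
opening: 0.664
grasp_force: 40.0
```

```bash
python3 - <<'E'
from h import *
look()
E
```

```text
t 7.37 tcp [ 0.5202 -0.1715  0.109 ] rot [0.002  0.7537 0.6573 0.001 ] q [-5.400e-01  2.250e-01  1.794e+00  1.000e-03  1.118e+00 -4.030e-01] F [-2.7  3.7 14.3] T [ 0.63  0.31 -0.39] op 0.664 g 40.0
```

The torque of 0.39 N·m is the stop. I'll ease back slightly, let up, and lift a little.

Call:
{"method": "move_arm", "body": {"delta_pos": [[0,0,0],[0,0,0],[0,0,-0.004],[0,0,-0.008],[0,0,-0.012],[0,0,-0.016],[0,0,-0.02],[0,0,-0.02]], "rotation": [[0,0,0.04],[0,0,0.09],[0,0,0.09],[0,0,0.09],[0,0,0.09],[0,0,0.09],[0,0,0.09],[0,0,0.09]]}}

```text
time_s: 8.03
tcp_pos: [0.519, -0.1713, 0.1149]
tcp_rot: [0.001, 0.768, 0.64, 0.0]
force: [1.0, 0.4, 3.3]
opening: 0.663
grasp_force: 40.0
```

```bash
python3 - <<'E'
from h import *
look()
E
```

```text
t 8.03 tcp [ 0.519  -0.1713  0.1149] rot [1.100e-03 7.681e-01 6.403e-01 2.000e-04] q [-0.54   0.216  1.792 -0.     1.132 -0.359] F [1.  0.4 3.3] T [ 0.06 -0.3  -0.02] op 0.663 g 40.0
```

Call:
{"method": "move_arm", "body": {"delta_pos": [[0,0,-0.004],[0,0,-0.008],[0,0,-0.012],[0,0,-0.016],[0,0,-0.016]], "rotation": [[0,0,0],[0,0,0],[0,0,0],[0,0,0],[0,0,0]]}}

```text
time_s: 8.45
tcp_pos: [0.518, -0.1706, 0.1206]
tcp_rot: [-0.0, 0.768, 0.64, -0.0]
force: [0.9, -1.1, -1.9]
opening: 0.667
grasp_force: 40.0
```

The force now shows only the cap's weight, so it has come off. I'll lift it higher and plan where to set it down.

Call:
{"method": "move_arm", "body": {"delta_pos": [[0,0,-0.03],[0,0,-0.08],[0,0,-0.13],[0,0,-0.18],[0,0,-0.2],[0,0,-0.2]], "rotation": [[0,0,0],[0,0,0],[0,0,0],[0,0,0],[0,0,0],[0,0,0]]}}

```text
time_s: 8.95
tcp_pos: [0.5197, -0.1714, 0.2038]
tcp_rot: [0.002, 0.768, 0.64, 0.001]
force: [0.1, -0.2, -1.7]
opening: 0.664
grasp_force: 40.0
```

```bash
python3 - <<'E'
from h import *
look()
for n in("scene","side"):print(n,proj(n,(.5,.04,0)))
m=camera_model("wrist");cv2.imwrite("pics/wrist2.png",snapshot("wrist")[:,:,::-1])
toward((.5,.04,.2))
E
```

```text
t 8.95 tcp [ 0.5197 -0.1714  0.2038] rot [0.0024 0.7681 0.6403 0.0008] q [-0.539  0.113  1.72  -0.     1.304 -0.359] F [ 0.1 -0.2 -1.7] T [-0.01 -0.02  0.01] op 0.664 g 40.0
scene [366.51277614 288.7622988 ]
side [361.94041373 290.2574632 ]
delta [ 0.5102 -0.1412  0.0039] rot None
```

View pics/wrist2.png

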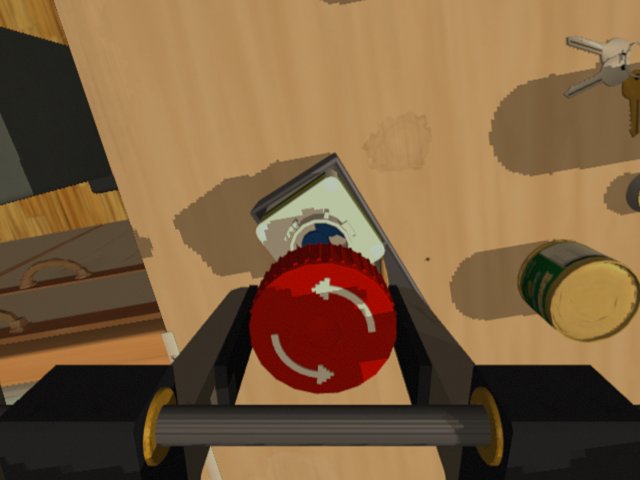

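The cap is off: it's in the jaws at (323,320), and the tub's open mouth shows tablets at (322,236). The tub is still in the caddy. I'll carry the cap to the bare area at (0.50, 0.04).

Call:
{"method": "move_arm", "body": {"delta_pos": [[0.08,-0.02,0],[0.17,-0.045,0],[0.26,-0.07,0],[0.35,-0.095,0],[0.43,-0.12,0],[0.49,-0.135,0],[0.51,-0.141,0],[0.51,-0.141,0]], "rotation": [[0,0,0],[0,0,0],[0,0,0],[0,0,0],[0,0,0],[0,0,0],[0,0,0],[0,0,0]]}}

```text
time_s: 9.67
tcp_pos: [0.4985, 0.0418, 0.1994]
tcp_rot: [-0.001, 0.767, 0.641, -0.001]
force: [0.7, -0.1, -1.2]
opening: 0.666
grasp_force: 40.0
```

Call:
{"method": "move_arm", "body": {"delta_pos": [[0,0,0.08],[0,0,0.17],[0,0,0.26],[0,0,0.34],[0,0,0.38],[0,0,0.4],[0,0,0.41],[0,0,0.41]], "rotation": [[0,0,0],[0,0,0],[0,0,0],[0,0,0],[0,0,0],[0,0,0],[0,0,0],[0,0,0]]}}

```text
time_s: 10.33
tcp_pos: [0.4997, 0.0393, 0.0365]
tcp_rot: [-0.0, 0.768, 0.64, -0.0]
force: [0.3, -0.4, -1.0]
opening: 0.67
grasp_force: 40.0
```

```bash
python3 - <<'E'
from h import *
look()
toward((.5,.04,.0265),.35)
E
```

```text
t 10.33 tcp [0.4997 0.0393 0.0365] rot [-1.000e-04  7.684e-01  6.399e-01 -3.000e-04] q [-0.163  0.238  1.949 -0.     0.955  0.019] F [ 0.3 -0.4 -1. ] T [ 0.03 -0.1   0.02] op 0.67 g 40.0
delta [0.0019 0.0003 0.0251] rot [-1.000e-03  0.000e+00 -1.064e+00]
```

Call:
{"method": "move_arm", "body": {"delta_pos": [[0,0,0.008],[0,0,0.015],[0,0,0.02],[0,0,0.024],[0,0,0.024],[0,0,0.024]], "rotation": [[0,0,0],[0,0,0],[0,0,0],[0,0,0],[0,0,0],[0,0,0]]}}

```text
time_s: 10.83
tcp_pos: [0.4998, 0.0402, 0.0274]
tcp_rot: [0.0, 0.768, 0.64, 0.0]
force: [0.0, 0.1, -1.1]
opening: 0.664
grasp_force: 40.0
```

Call:
{"method": "move_arm", "body": {"delta_pos": [[0,0,0.002],[0,0,0.004],[0,0,0.004],[0,0,0.004]], "rotation": [[0,0,0],[0,0,0],[0,0,0],[0,0,0]]}}

```text
time_s: 11.17
tcp_pos: [0.4996, 0.0402, 0.0255]
tcp_rot: [-0.0, 0.768, 0.64, -0.0]
force: [0.2, -0.8, -1.7]
opening: 0.671
grasp_force: 40.0
```

Call:
{"method": "move_arm", "body": {"delta_pos": [[0,0,0],[0,0,0],[0,0,0],[0,0,0],[0,0,0],[0,0,0]], "rotation": [[0,0,0],[0,0,0],[0,0,0],[0,0,0],[0,0,0],[0,0,0]], "gripper": 1}}

```text
time_s: 11.67
tcp_pos: [0.4997, 0.0401, 0.0257]
tcp_rot: [0.0, 0.768, 0.64, 0.0]
force: [-0.4, 0.2, 0.0]
opening: 0.998
grasp_force: 0.0
```

Call:
{"method": "move_arm", "body": {"delta_pos": [[0,0,-0.04],[0,0,-0.12],[0,0,-0.2],[0,0,-0.28],[0,0,-0.36],[0,0,-0.4],[0,0,-0.4]], "rotation": [[0,0,0],[0,0,0],[0,0,0],[0,0,0],[0,0,0],[0,0,0],[0,0,0]]}}

```text
time_s: 12.25
tcp_pos: [0.5025, 0.0398, 0.1904]
tcp_rot: [0.003, 0.768, 0.64, 0.003]
force: [0.1, 0.4, 0.5]
opening: 1.002
grasp_force: 0.0
```

```bash
python3 - <<'E'
from h import *
look()
toward((.4395,.1895,.15))
print(proj("wrist",(.4395,.1895,.01)))
E
```

```text
t 12.25 tcp [0.5025 0.0398 0.1904] rot [0.0034 0.7681 0.6403 0.003 ] q [-0.161  0.01   1.855  0.     1.268  0.02 ] F [0.1 0.4 0.5] T [-0.03 -0.08  0.02] op 1.002 g 0.0
delta [ 0.3398 -0.2231  0.099 ] rot None
[202.83281696  44.82768187]
```

Call:
{"method": "move_arm", "body": {"delta_pos": [[0.07,-0.045,0.0],[0.14,-0.09,0.0],[0.21,-0.135,0.03],[0.27,-0.175,0.06],[0.32,-0.21,0.09],[0.34,-0.221,0.1],[0.34,-0.221,0.1],[0.34,-0.221,0.1]], "rotation": [[0,0,0],[0,0,0],[0,0,0],[0,0,0],[0,0,0],[0,0,0],[0,0,0],[0,0,0]]}}

```text
time_s: 12.92
tcp_pos: [0.4371, 0.1895, 0.145]
tcp_rot: [-0.0, 0.768, 0.641, -0.001]
force: [0.4, -0.4, -0.7]
opening: 1.004
grasp_force: 0.0
```

```bash
python3 - <<'E'
from h import *
look();m=camera_model("wrist");i=snapshot("wrist")[:,:,::-1]
cv2.imwrite("pics/wrist3.png",i)
h=cv2.cvtColor(i,cv2.COLOR_BGR2HSV);k=cv2.inRange(h,(100,140,40),(125,255,255))
n,l,st,ce=cv2.connectedComponentsWithStats(k)
for j in range(1,n):
    if st[j,4]>300:print(st[j],ce[j],onz("wrist",ce[j],.007,m))
toward((.4395,.1895,.0265))
E
```

```text
t 12.92 tcp [0.4371 0.1895 0.145 ] rot [-0.000e+00  7.679e-01  6.406e-01 -6.000e-04] q [ 1.550e-01 -1.000e-03  1.962e+00 -1.000e-03  1.182e+00  3.350e-01] F [ 0.4 -0.4 -0.7] T [ 0.03 -0.07 -0.04] op 1.004 g 0.0
[310 219  32  32 816] [325.16789216 234.28308824] [0.43819251 0.18987276 0.007     ]
delta [0.0019 0.0038 0.298 ] rot None
```

View pics/wrist3.png

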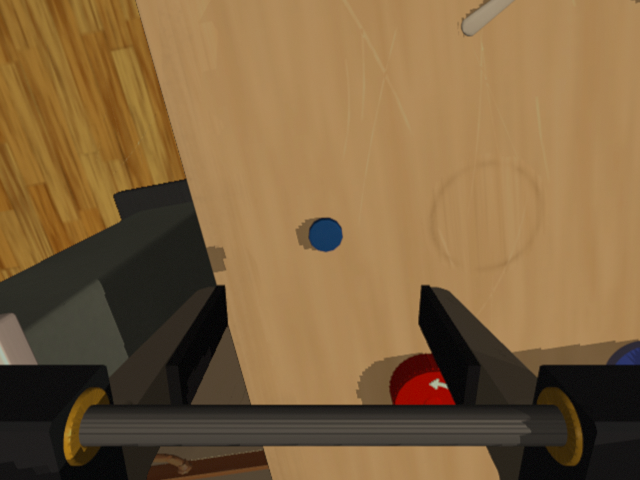

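The tablet is at (325,234), which is world (0.438, 0.190). The cap lies right way up at (425,383). I'll descend on the tablet.

Call:
{"method": "move_arm", "body": {"delta_pos": [[0.001,0.002,0.08],[0.001,0.002,0.16],[0.001,0.002,0.23],[0.001,0.002,0.27],[0.001,0.002,0.29],[0.001,0.002,0.294],[0.001,0.002,0.294],[0.001,0.002,0.294]], "rotation": [[0,0,0],[0,0,0],[0,0,0],[0,0,0],[0,0,0],[0,0,0],[0,0,0],[0,0,0]], "gripper": 0.1, "newtons": 8}}

```text
time_s: 13.63
tcp_pos: [0.4397, 0.1899, 0.0295]
tcp_rot: [0.001, 0.768, 0.64, 0.001]
force: [-0.5, -0.4, 0.3]
opening: 0.549
grasp_force: 0.0
```

Call:
{"method": "move_arm", "body": {"delta_pos": [[0,0,0.003],[0,0,0.006],[0,0,0.006],[0,0,0.006]], "rotation": [[0,0,0],[0,0,0],[0,0,0],[0,0,0]]}}

```text
time_s: 13.97
tcp_pos: [0.4382, 0.1902, 0.0259]
tcp_rot: [0.0, 0.768, 0.64, 0.0]
force: [-0.9, 0.4, -0.7]
opening: 0.552
grasp_force: 0.0
```

Call:
{"method": "move_arm", "body": {"delta_pos": [[0,0,0],[0,0,0],[0,0,0],[0,0,0],[0,0,0],[0,0,0],[0,0,0],[0,0,0]], "rotation": [[0,0,0],[0,0,0],[0,0,0],[0,0,0],[0,0,0],[0,0,0],[0,0,0],[0,0,0]], "gripper": -0.6, "newtons": 8}}

```text
time_s: 14.63
tcp_pos: [0.438, 0.1901, 0.0256]
tcp_rot: [-0.0, 0.768, 0.64, -0.0]
force: [0.4, 0.2, -0.3]
opening: 0.276
grasp_force: 8.0
```

Call:
{"method": "move_arm", "body": {"delta_pos": [[0,0,-0.05],[0,0,-0.14],[0,0,-0.23],[0,0,-0.32],[0,0,-0.4],[0,0,-0.43],[0,0,-0.43]], "rotation": [[0,0,0],[0,0,0],[0,0,0],[0,0,0],[0,0,0],[0,0,0],[0,0,0]]}}

```text
time_s: 15.22
tcp_pos: [0.4404, 0.1905, 0.2017]
tcp_rot: [0.002, 0.768, 0.64, 0.003]
force: [-0.8, -0.2, 0.0]
opening: 0.277
grasp_force: 8.0
```

```bash
python3 - <<'E'
from h import *
look()
m=dict(np.load("w1.npz"))
toward((.5185,-.171,.2))
i=snapshot("side")[:,:,::-1];cv2.imwrite("pics/side2.png",cv2.resize(i[120:360,240:480],None,fx=2.5,fy=2.5))
E
```

```text
t 15.22 tcp [0.4404 0.1905 0.2017] rot [0.0021 0.7681 0.6403 0.0034] q [ 0.156 -0.066  1.906 -0.     1.293  0.337] F [-0.8 -0.2  0. ] T [-0.02 -0.08  0.04] op 0.277 g 8.0
delta [-0.8539  0.3545  0.0047] rot None
```

View pics/side2.png

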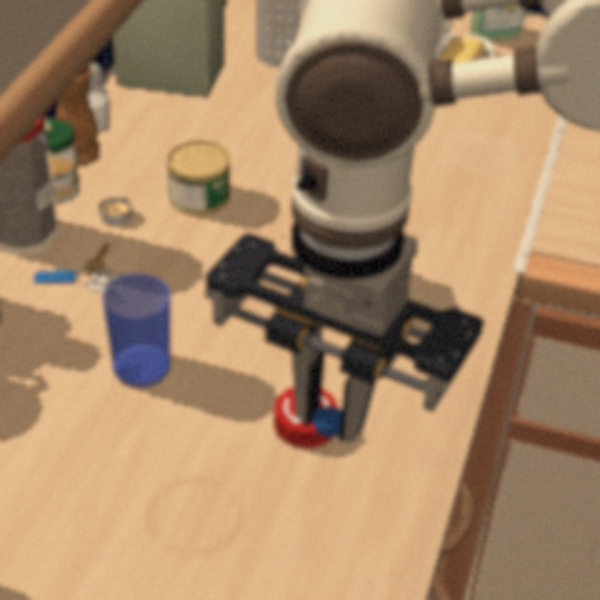

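The tablet is held in the jaws at (325,420), with the cap flat on the worktop behind it and the tumbler in place. I'll carry the tablet to the tub.

Call:
{"method": "move_arm", "body": {"delta_pos": [[-0.08,0.033,0],[-0.17,0.07,0],[-0.26,0.107,0],[-0.35,0.145,0],[-0.44,0.182,0],[-0.53,0.219,0],[-0.62,0.256,0],[-0.7,0.29,0]], "rotation": [[0,0,0],[0,0,0],[0,0,0],[0,0,0],[0,0,0],[0,0,0],[0,0,0],[0,0,0]]}}

```text
time_s: 15.93
tcp_pos: [0.5005, -0.1081, 0.195]
tcp_rot: [-0.002, 0.768, 0.64, -0.001]
force: [0.3, -0.7, -0.2]
opening: 0.279
grasp_force: 8.0
```

Call:
{"method": "move_arm", "body": {"delta_pos": [[-0.07,0.03,0],[-0.13,0.055,0],[-0.155,0.065,0],[-0.155,0.065,0],[-0.155,0.065,0],[-0.155,0.065,0]], "rotation": [[0,0,0],[0,0,0],[0,0,0],[0,0,0],[0,0,0],[0,0,0]]}}

```text
time_s: 16.43
tcp_pos: [0.5156, -0.1702, 0.1966]
tcp_rot: [-0.001, 0.768, 0.641, -0.0]
force: [0.0, -0.1, 0.4]
opening: 0.278
grasp_force: 8.0
```

```bash
python3 - <<'E'
from h import *
s=look();m=camera_model("wrist");i=snapshot("wrist")[:,:,::-1]
for z,r in((.099,.0185),(.099,.021)):
    b=bbox("wrist",(.5185,-.171),r,z,z,m);print(np.round(b,1))
P=proj("wrist",(.5185,-.171,.099),m);print(P)
x,y=int(P[0])-75,int(P[1])-75
print("crop",x,y);cv2.imwrite("pics/wrist4.png",cv2.resize(i[y:y+150,x:x+150],None,fx=4,fy=4,interpolation=cv2.INTER_CUBIC))
toward((.5185,-.171,.13));np.savez("w4.npz",**m)
E
```

```text
t 16.43 tcp [ 0.5156 -0.1702  0.1966] rot [-1.100e-03  7.678e-01  6.407e-01 -1.000e-04] q [-5.420e-01  1.140e-01  1.733e+00  1.000e-03  1.297e+00 -3.620e-01] F [ 0.  -0.1  0.4] T [-0.01 -0.09  0.02] op 0.278 g 8.0
[300.4 226.  357.2 279.7]
[296.6 222.2 361.  283.2]
[328.7707422  253.46706621]
crop 253 178
delta [-0.001   0.0075  0.1674] rot None
```

View pics/wrist4.png

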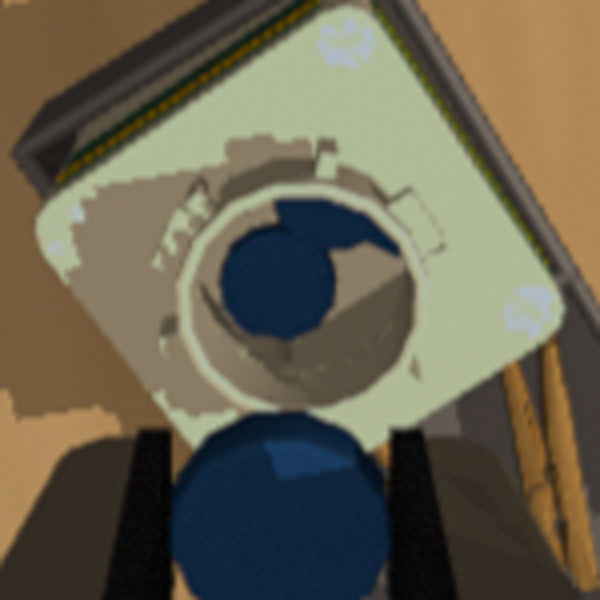

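The mouth outline is centred at (328.6,252.1), where I predicted (328.8,252.7), so the mouth is at (0.5185, −0.171). I'll lower to just above the rim.

Call:
{"method": "move_arm", "body": {"delta_pos": [[-0.001,0.0075,0.05],[-0.001,0.0075,0.1],[-0.001,0.0075,0.14],[-0.001,0.0075,0.16],[-0.001,0.0075,0.165],[-0.001,0.0075,0.165],[-0.001,0.0075,0.165]], "rotation": [[0,0,0],[0,0,0],[0,0,0],[0,0,0],[0,0,0],[0,0,0],[0,0,0]]}}

```text
time_s: 17.07
tcp_pos: [0.5196, -0.1727, 0.1327]
tcp_rot: [0.001, 0.768, 0.641, 0.0]
force: [0.0, 0.1, 0.7]
opening: 0.276
grasp_force: 8.0
```

```bash
python3 - <<'E'
from h import *
look();toward((.5185,-.171,.128))
E
```

```text
t 17.07 tcp [ 0.5196 -0.1727  0.1327] rot [8.000e-04 7.679e-01 6.405e-01 3.000e-04] q [-0.542  0.195  1.777  0.     1.168 -0.361] F [0.  0.1 0.7] T [-0.05 -0.09  0.01] op 0.276 g 8.0
delta [ 0.0038 -0.0036  0.0117] rot None
```

Call:
{"method": "move_arm", "body": {"delta_pos": [[0.004,-0.0035,0.005],[0.004,-0.0035,0.011],[0.004,-0.0035,0.011],[0.004,-0.0035,0.011],[0.004,-0.0035,0.011]], "rotation": [[0,0,0],[0,0,0],[0,0,0],[0,0,0],[0,0,0]]}}

```text
time_s: 17.48
tcp_pos: [0.518, -0.1711, 0.1274]
tcp_rot: [0.0, 0.768, 0.64, 0.0]
force: [0.8, -0.2, -0.3]
opening: 0.275
grasp_force: 8.0
```

```bash
python3 - <<'E'
from h import *
look();toward((.5185,-.171,.128))
E
```

```text
t 17.48 tcp [ 0.518  -0.1711  0.1274] rot [1.000e-04 7.681e-01 6.403e-01 1.000e-04] q [-0.541  0.197  1.786  0.     1.158 -0.36 ] F [ 0.8 -0.2 -0.3] T [-0.04  0.    0.03] op 0.275 g 8.0
delta [ 0.0004  0.0011 -0.0015] rot None
```

Centred within 0.5 mm, with the tips 3 mm above the rim. Releasing.

Call:
{"method": "move_arm", "body": {"delta_pos": [[0,0,0],[0,0,0],[0,0,0],[0,0,0],[0,0,0],[0,0,0]], "rotation": [[0,0,0],[0,0,0],[0,0,0],[0,0,0],[0,0,0],[0,0,0]], "gripper": 0.3}}

```text
time_s: 17.98
tcp_pos: [0.5179, -0.171, 0.1272]
tcp_rot: [-0.0, 0.768, 0.64, -0.0]
force: [-0.4, -0.6, 0.0]
opening: 0.652
grasp_force: 0.0
```

Call:
{"method": "move_arm", "body": {"delta_pos": [[0,0,-0.04],[0,0,-0.1],[0,0,-0.16],[0,0,-0.22],[0,0,-0.25],[0,0,-0.25],[0,0,-0.25]], "rotation": [[0,0,0],[0,0,0],[0,0,0],[0,0,0],[0,0,0],[0,0,0],[0,0,0]]}}

```text
time_s: 18.57
tcp_pos: [0.518, -0.1711, 0.227]
tcp_rot: [0.0, 0.768, 0.64, 0.0]
force: [0.7, 0.5, 0.0]
opening: 0.647
grasp_force: 0.0
```

```bash
python3 - <<'E'
from h import *
look()
a=snapshot("wrist")[:,:,::-1];b=snapshot("scene")[:,:,::-1]
f=lambda i,x,y,w,h,k:cv2.resize(i[y:y+h,x:x+w],None,fx=k,fy=k)
cv2.imwrite("pics/fin.png",np.hstack([f(a,180,100,270,300,1.5),f(b,200,150,243,270,450/270)]))
E
```

```text
t 18.57 tcp [ 0.518  -0.1711  0.227 ] rot [2.000e-04 7.681e-01 6.403e-01 1.000e-04] q [-0.541  0.092  1.695 -0.     1.354 -0.36 ] F [0.7 0.5 0. ] T [-0.02 -0.02 -0.03] op 0.647 g 0.0
```

View pics/fin.png

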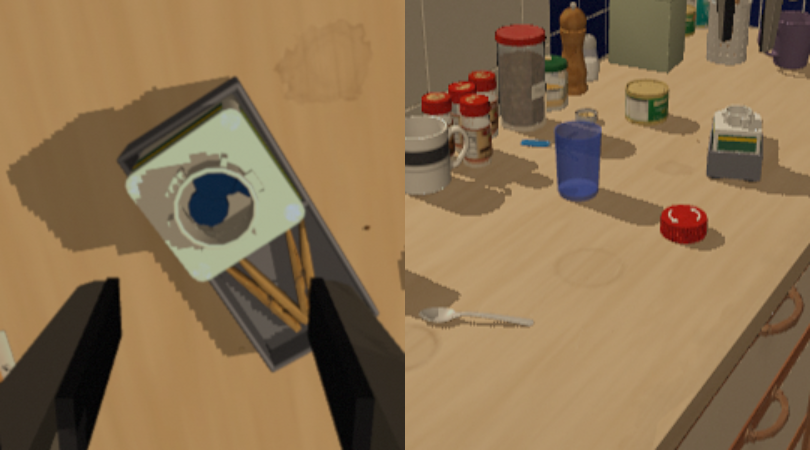

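The jaws are empty and tablets are visible in the mouth at (215,205), with none lying outside. The tub is upright in the caddy, the cap is flat and right way up at (684,223), and the tumbler, tin and spoon haven't moved. Handing in.

```bash
python3 -c "
from plant import *
print(sign_off())"
```

```text
the job is handed in; nothing more can be done
None
```

I handed the job in at about 19 s: the tablet is in the open, upright tub in its caddy, the red cap lies right way up on the bare worktop, and the tumbler, tin and teaspoon look unmoved; sign-off gave no verdict.

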